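# Lower the ratchet lift arm of the bicycle bench lift to level

## Task

Draw the safety bolt out from under the tail of the bench lift's pawl, press the tail down to let the drum and its lift arm run back until the arm lies level, and let the pawl drop so that it holds the arm there. Then push the bolt fully home under the tail again. Press the pawl and the bolt with a light hand, never with force, do not let the arm crash down onto its bottom stop, and leave the loose tools, parts and bottle beside the lift where they are.

Things in the scene. Friction and masses are not known exactly. Their poses are not given: they have to be found in the camera images.
- lift: Bench lift, fixed: dark steel base plate 190 x 310 x 12 mm, grey uprights with a level drum, axle 150 mm high. Origin on the bench under the middle of the drum; x along the axle (roughly away from the robot), y towards the blue lift arm, z up. At x = 50 to 70 mm sits the toothed wheel, 124 mm across, 20 teeth; over it the dark rocker pawl, pivot at (60, -90, 205) mm, hook on top of the wheel, tail out to y = -205.
- drum (a joint): Angle of drum, toothed wheel and lift arm (rad): 0 = arm level, positive = end raised; bottom stop -0.40. The arm's weight turns it down against a damper, 0.03 to 0.35 rad/s once the pawl is clear (faster near level). Pawl in, it rests only at whole teeth: 1.26, 0.94, 0.63, 0.31, 0, -0.31. The pawl lets it turn up, not down: dropped between two of these, the arm sinks to the lower one and is caught.
- lift_end (a point): Outer end of the blue lift arm (30 x 22 mm bar with a dark cradle and two rubber pads standing on its end), 300 mm from the axle; at 150 mm height when level.
- pawl (a joint): Angle of the pawl (rad): about 0 = hook fully down between two teeth; grows as the tail is pressed and the hook rises; clear of the teeth from about 0.15, end stop 0.25. A spring drops it back when let go. The load makes it stick: lifting it out takes about 5 to 12 N on the tail, holding it less. More than 40 N is forcing it.
- tail (a point): Pressing place, centre of the flat top of the pawl's tail: dark pad 30 mm (lift's x) by 55 mm (lift's y), 10 mm thick; this point lies 18 mm from its outer end, 100 mm outward of the pivot and 23 mm above it. About 228 mm high at rest; sinks 15 mm until the hook is clear, 25 mm at the end stop.
- bolt (a joint): Slide of the safety bolt (m): 0 = fully home, its tip under the pawl's tail, which then cannot be pressed; grows as it is drawn along the lift's -x (towards the robot); clear of the tail from about 0.025, stop at 0.040. A rubbing fit: moves at 3 to 4 N, stays where left. Goes home only while the pawl is fully down. More than 40 N is forcing it.
- stud (a point): Centre of the top of the bolt's upright steel stud: 14 mm (lift's x) x 20 mm (lift's y), standing 50 mm above the bolt's flat bar (stud top 264 mm high). With the bolt home there are 33 mm between stud and near edge of the pawl's tail; the stud is free all round above the bar.
- oiler: Small white oil bottle standing beside the lift, 44 mm across, 110 mm high; origin under its centre. Leave it alone.
- wrench: Steel wrench lying on the bench on the robot's side of the lift, 180 mm long along its x; leave it alone.
- driver: Screwdriver lying on the far side of the lift, 190 mm long along its x; leave it alone.
- chainring: Dark steel chainring lying flat under the lift arm, 126 mm across, 4 mm thick; leave it alone.

How it is judged:
On the way, in this order (a step that is already met when the one before it is completed fails the run):
1. the safety bolt is drawn out from under the tail (value of joint bolt above 0.024 m), for 0.1 s.
2. the tail is pressed, the pawl is clear of the teeth and the drum turns back (value of joint pawl above 0.11 rad and velocity of joint drum below -0.03 rad/s), for 0.2 s.
3. the pawl has dropped and holds the arm level, with nobody holding the arm (value of joint pawl below 0.05 rad and value of joint drum between -0.08 and 0.08 rad and contact force between drum and the arm below 0.5 N and contact force between drum and the fingers below 0.5 N), for 0.3 s.
At the end, for the whole second after the job is handed in: The lift arm rests level (joint within 0.08 rad of 0) and still, the pawl is down in the teeth (joint under 0.05 rad), and the bolt is home under the tail (within 6 mm of its stop) (value of joint drum between -0.08 and 0.08 rad and velocity of joint drum between -0.02 and 0.02 rad/s and value of joint pawl below 0.05 rad and value of joint bolt below 0.006 m); the robot touches nothing.
It fails at once if the pawl is pushed with more than 40 N (contact force between pawl and the fingers above 40 N or contact force between pawl and the arm above 40 N).
It fails at once if the bolt is pushed with more than 40 N (contact force between bolt and the fingers above 40 N or contact force between bolt and the arm above 40 N).
It fails at once if the arm crashes down to its bottom stop (value of joint drum below -0.37 rad).
It fails at once if a bottle or tool beside the lift is moved by more than 40 mm (distance of any of oiler, wrench, driver, chainring from where it was at the start of the episode above 0.04 m).
It also fails if it takes over 64 s, if anything falls off the work surface, if the arm or the gripper's body presses on something with over 40 N, if the wrist force passes 120 N, or if a joint passes its speed limit or range.

## Robot

A 7-joint arm with a two-finger parallel gripper is mounted at the origin on the work surface. World frame = base frame: x ahead of the robot, y to its left, z up, the work surface at z = 0. Lengths are in m, angles in rad, forces in N, time in s.
With the tool pointing down it reaches from about 0.4 to 0.85 m from the base axis. Payload 10.4 kg.
Tool frame: the origin (TCP) lies midway between the tips of the shut fingers; the grasp point (between the pads) lies 19 mm behind it; z points along the fingers, y is the line along which they close (so a half turn about z gives the same grasp; the last joint's range is limited). The gripper opens to 87 mm and grips with 3 to 60 N. Pads are 19 mm wide; open, the fingers measure 117 mm over their backs; the gripper's body (75 mm by 190 mm) begins 51 mm behind the grasp point.
Start: joints at [1.114, 0.332, -0.065, 1.46, 0.022, 1.35, -0.088], TCP at [0.263, -0.567, 0.188] pointing down, gripper open.
Joint ranges: [-2.6, 2.6], [-0.5, 2.12], [-1.47, 1.34], [0.16, 2.42], [-1.27, 4.41], [0.06, 2.06], [-2.6, 2.6]. Speed limits (rad/s): [2.22, 2.22, 2.79, 2.79, 3.14, 3.14, 3.14].

## Interface

Orientations are given as a unit quaternion [x, y, z, w].
In Python, from bench import r gives the robot as it stands.
- The arm moves only by the tool arm_command, never from a script. Its argument "moves" is one flat list of numbers, 4 for each row, row after row: the shift along the tool's x, y, z in cm, then the turn about the tool's z in degrees. A call has 1 to 12 rows; each row shifts and turns the commanded pose from where the row before left it, along the tool's axes as they then stand; what a row does not reach is not made up. A row lasts 1/12 s, in which the tool goes at most 41.7 mm and 7.16 degrees, less where a joint would pass 70% of its speed; a pose out of reach is approached as far as the arm can. A call with a gripper value outside its range is refused whole. "fingers" is the opening in per cent of the stroke, from 0 (shut) to 100 (fully open), set as the call begins (left out, the last holds). The fingers move at their own pace and stop on an object; "squeeze" is the grip in N (left out, the last holds). Time passes only in rows, so rows that do not move let the fingers close. It gives the time, the measured TCP pose, the force, the opening and the grip force at its end, in the units of the state.
- r.read_state(): the state, without advancing time (a new reading comes with each control period).
- r.camera(name): name is "scene" or "top"; returns the picture (384x512x3 uint8, red, green, blue); there is no depth.
- r.camera_info(name): a dict with "fx", "fy", "cx", "cy" (pixels), "origin" and "attitude" of the camera in the world. Camera axes: x right, y up, looking along -z (the intrinsics and any distortion apply to the point x, -y, -z); pixel columns grow to the right and rows downward; lengths in m; the calibration is good to about 2 mm. A picture is of the moment at which its call begins. camera_info takes no time and is no camera call.
- r.close_job(): hands the job in; it is judged then, once.
The state is a dict: "time": time; "joint_positions": joint angles; "joint_vel": joint speeds; "joint_torque": joint torques, N m; "ee_pos": TCP position; "eef_rot": TCP orientation; "ft_force": force on the tool from outside, world axes, zero at the start; "torque": the same for the moment, N m; "width": finger opening in m; "grip_force": force on a finger pad.
Only numpy, scipy, OpenCV 4.12 (cv2) and the standard library are available. Lean on these libraries where they do the work, as an engineer would, in place of code of your own. Each camera call takes 0.05 s, during which the arm holds its last target. There are 200 camera calls.

## Working session

There is one attempt and no reset: what is moved stays moved. The work goes in short steps, Python scripts to look and compute and a tool call to move; the robot and the scene stay as the last step left them, time stands still between calls to the robot, and variables do not carry over. Pictures are saved under pics/ and viewed, at most 12 in all, crops included, and the job is handed in when it is done.

Besides the shell and the picture viewer there is one more tool, called after "Request:" as name(argument=value, ...) on one line, values as JSON. arm_command: Moves the arm, as the interface text tells. Its arguments: {"type":"object","properties":{"moves":{"type":"array"},"fingers":{"type":"number"},"squeeze":{"type":"number"}},"required":["moves"]}

```bash
mkdir -p pics; ls; cat > h.py <<'E'
from bench import r
import numpy as np, cv2
from scipy.spatial.transform import Rotation as R
def snap(name,fn=None):
    im=r.camera(name)
    if fn: cv2.imwrite('pics/'+fn,im[:,:,::-1])
    return im
def cam(name):
    i=r.camera_info(name); return i
def ray(name,u,v):
    i=cam(name); a=np.array(i['attitude'])
    Rm=a if a.shape==(3,3) else R.from_quat(a).as_matrix()
    d=Rm@np.array([(u-i['cx'])/i['fx'],-(v-i['cy'])/i['fy'],-1.])
    return np.array(i['origin']),d/np.linalg.norm(d)
def onz(name,u,v,z):
    o,d=ray(name,u,v); return o+d*(z-o[2])/d[2]
def proj(name,p):
    i=cam(name); a=np.array(i['attitude'])
    Rm=a if a.shape==(3,3) else R.from_quat(a).as_matrix()
    c=Rm.T@(np.array(p)-i['origin']); return np.array([i['cx']+i['fx']*c[0]/-c[2], i['cy']-i['fy']*c[1]/-c[2]])
E
python3 - <<'E'
from h import *
s=snap('scene');t=snap('top')
cv2.imwrite('pics/a.png',cv2.resize(s[:,:,::-1],(800,600),interpolation=cv2.INTER_CUBIC))
cv2.imwrite('pics/b.png',cv2.resize(t[:,:,::-1],(800,600),interpolation=cv2.INTER_CUBIC))
print(cam('scene'),cam('top'));print(r.read_state())
E
```

```text
pics
{'fx': 381.9942674211936, 'fy': 381.9942674211936, 'cx': 251.88144993871717, 'cy': 187.89835907697244, 'origin': array([0.94997485, 0.7847728 , 0.86418194]), 'attitude': array([0.0984169 , 0.40868182, 0.88046626, 0.21925431])} {'fx': 481.05216433681386, 'fy': 481.05216433681386, 'cx': 255.22867312469558, 'cy': 197.9307528476023, 'origin': array([0.46409259, 0.09235106, 1.27807227]), 'attitude': array([-0.02042528,  0.03422187,  0.70917756, -0.7039026 ])}
{'time': 0.1, 'joint_positions': array([ 1.11443511,  0.33281299, -0.0646778 ,  1.46083318,  0.02162788,
        1.34991874, -0.08850224]), 'joint_vel': array([-0.00018574, -0.00091249, -0.00069362, -0.0022138 , -0.0004776 ,
       -0.00219558, -0.00053042]), 'joint_torque': array([ 2.54892628e-03, -6.24543500e+01,  2.52891798e-02, -3.90713060e+01,
       -6.14511967e-02,  3.66018189e-02,  7.18087358e-05]), 'ee_pos': array([ 0.26248983, -0.56678138,  0.18684233]), 'eef_rot': array([ 9.76573072e-01,  2.15185100e-01, -1.81839780e-04, -6.11693036e-04]), 'ft_force': array([ 0.73707514,  0.4850137 , -0.45210934]), 'torque': array([ 0.0357375 ,  0.0230631 , -0.05901841]), 'grip_force': 0.0, 'width': 0.08717103774265961}
```

View pics/a.png

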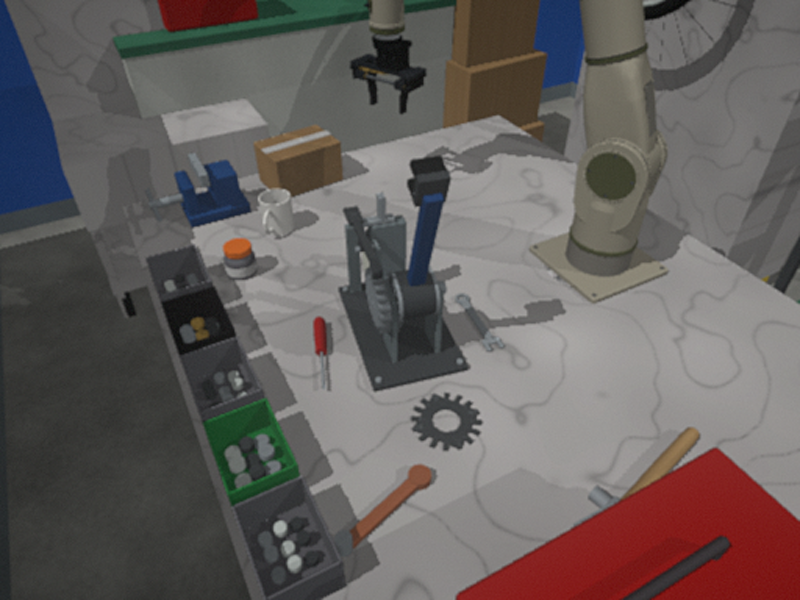

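View pics/b.png

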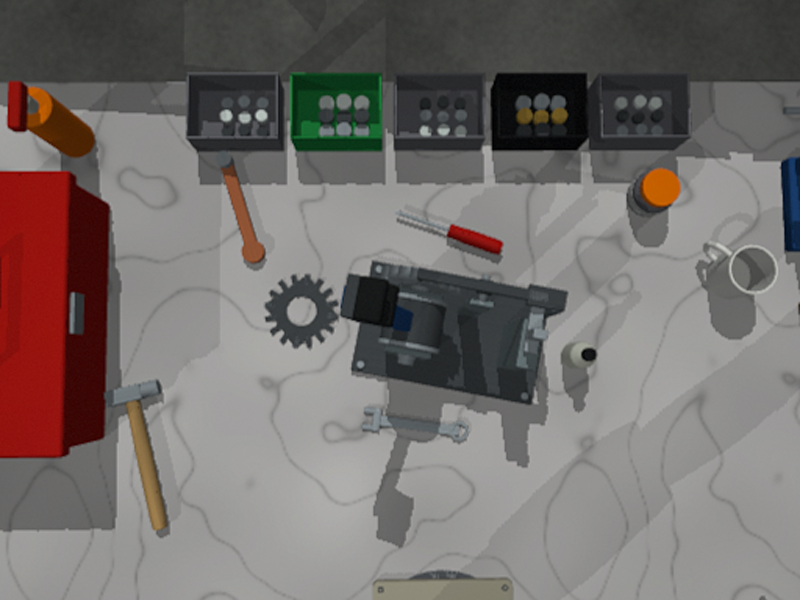

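The top view shows the lift at about (455,330), with the pawl tail at about (545,298), the stud at about (537,320) and the oiler at (582,354). The lift arm is raised. I'll zoom in on both views.

```bash
python3 - <<'E'
from h import *
s=snap('scene');t=snap('top')
a=cv2.resize(t[160:265,220:385,::-1],None,fx=4,fy=4,interpolation=cv2.INTER_CUBIC)
b=cv2.resize(s[95:255,205:305,::-1],None,fx=3.5,fy=3.5,interpolation=cv2.INTER_CUBIC)
c=np.zeros((600,800,3),np.uint8); c[:420,:660]=a
cv2.imwrite('pics/c.png',np.clip(a.astype(float)*1.8,0,255).astype(np.uint8)); cv2.imwrite('pics/d.png',np.clip(b.astype(float)*1.8,0,255).astype(np.uint8))
E
```

```text
(no output)
```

View pics/c.png

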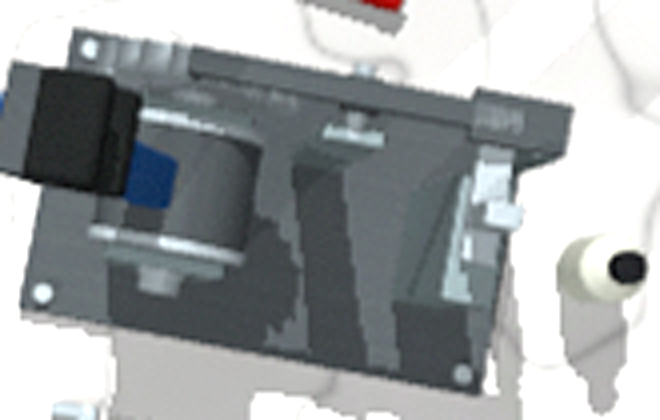

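View pics/d.png

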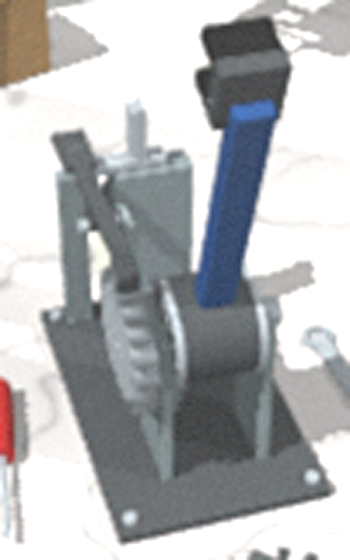

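```bash
cat >> h.py <<'E'
f=lambda x,y:(220+x/4-.375,160+y/4-.375)
g=lambda x,y:(205+x/3.5-.36,95+y/3.5-.36)
def tri(p,q):
    o1,d1=ray('top',*p);o2,d2=ray('scene',*q)
    A=np.array([d1,-d2]).T; s=np.linalg.lstsq(A,o2-o1,rcond=None)[0]
    return (o1+d1*s[0]+o2+d2*s[1])/2, np.linalg.norm(o1+d1*s[0]-o2-d2*s[1])
E
python3 - <<'E'
from h import *
S=[onz('top',*f(*p),.014) for p in [(42,293),(462,373),(90,48)]]
for p in S: print('screw',p)
print([np.linalg.norm(S[i]-S[j]) for i,j in((0,1),(0,2))])
Q=[onz('top',*f(*p),.012) for p in [(22,312),(478,393),(72,28)]]
for p in Q: print('corner',p)
y=(Q[0]-Q[1]);L=np.linalg.norm(y);y/=L; x=np.array([y[1],-y[0],0]); print(L,np.linalg.norm(Q[2]-Q[0]),'yaw of x',np.degrees(np.arctan2(x[1],x[0])))
ST=onz('top',*f(505,215),.264);print('stud',ST)
print('stud tri',tri(f(505,215),g(136,105)))
T=[onz('top',*f(*p),.228) for p in [(475,90),(573,107),(566,152),(472,136)]]
for p in T: print('tail',p)
for i in range(4): print(np.linalg.norm(T[i]-T[i-1]))
print('stud in scene crop',(proj('scene',ST)-[205,95]+.36)*3.5)
# lift origin: guess from the screws mid
m=(S[1]+S[2])/2;print('mid plate',m)
for n,p in (('stud',ST),('tailc',sum(T)/4)): print(n,'rel mid, lift axes',(p-m)@x,(p-m)@y)
E
```

```text
screw [0.47058532 0.13376659 0.014     ]
screw [ 0.41606515 -0.1410152   0.014     ]
screw [0.63196681 0.10136695 0.014     ]
[np.float64(0.2801383217484703), np.float64(0.1646017094224311)]
corner [0.45828778 0.1469746  0.012     ]
corner [ 0.40285476 -0.1516392   0.012     ]
corner [0.64565496 0.11322846 0.012     ]
0.3037153628843764 0.1903818888871178 yaw of x -10.516363724096502
stud [ 0.50849062 -0.11945043  0.264     ]
stud tri (array([ 0.50743358, -0.11895666,  0.26301836]), np.float64(0.002578611419453357))
tail [ 0.57905051 -0.11195851  0.228     ]
tail [ 0.56930535 -0.16592886  0.228     ]
tail [ 0.54447083 -0.16142667  0.228     ]
tail [ 0.55363889 -0.10975411  0.228     ]
0.025507053820259473
0.05484311416634544
0.02523931403409277
0.05247958568027084
stud in scene crop [133.15119484 103.82869548]
mid plate [ 0.52401598 -0.01982412  0.014     ]
stud rel mid, lift axes 0.0029188478542621155 -0.10078649490706616
tailc rel mid, lift axes 0.05840408303243182 -0.10860751162038196
```

Request:
arm_command(moves=[0, 0, -3.4, 7.1, 0, 0, -3.4, 7.1, 0, 0, -3.4, 7.1, 0, 0, -3.4, 7.1, 0, 0, -3.4, 7.1, 1, -3.2, 0, 0, 1, -3.2, 0, 0, 1, -3.2, 0, 0, 1, -3.2, 0, 0, 1, -3.2, 0, 0, 1, -3.2, 0, 0, 1, -3.2, 0, 0], fingers=60, squeeze=8)

```text
time: 1.2
ee_pos: [0.3733, -0.3583, 0.3575]
eef_rot: [0.996, -0.093, -0.0, 0.0]
ft_force: [-0.1, -0.4, 0.7]
width: 0.0523
grip_force: 0.0
```

```bash
cat >> h.py <<'E'
XD=np.array([.9825,-.1865,0]);YD=np.array([.1865,.9825,0]);O=np.array([.5354,.0482,0])
STUD=np.array([.508,-.119,.264]);TAIL=np.array([.5595,-.147,.228])
def drum(fn=None):
    im=snap('scene'); h=cv2.cvtColor(im,cv2.COLOR_RGB2HSV)
    m=cv2.inRange(h,(108,120,40),(128,255,255)); m[:100]=0 if False else m[:100]
    m[:, :215]=0; m[:,310:]=0; m[:60]=0
    n,l,s,c=cv2.connectedComponentsWithStats(m); k=1+np.argmax(s[1:,4]); u,v=c[k]
    o,d=ray('scene',u,v); p0=O+0.0*XD; t=((p0-o)@XD)/(d@XD); p=o+d*t-O
    return np.arctan2(p[2]-.15,p@YD),(p@YD,p[2]),s[k,4]
def togo(p):
    s=r.read_state(); m=R.from_quat(s['eef_rot']).as_matrix()
    x=m[:,0]; print('yaw',np.degrees(np.arctan2(x[1],x[0])),'pos',s['ee_pos'],'t',s['time'],'F',s['ft_force'])
    print('togo tool cm',100*m.T@(np.array(p)-s['ee_pos']))
E
python3 - <<'E'
from h import *
togo(STUD); print(drum())
print(r.read_state()['joint_positions'])
E
```

```text
yaw -10.645643348614648 pos [ 0.37329856 -0.35826811  0.35752972] t 1.2 F [-0.09282227 -0.43428267  0.69424292]
togo tool cm [  8.81860234 -26.00563415   9.34635685]
(np.float64(1.1964643034341398), (np.float64(0.0611109698881347), np.float64(0.30555592403236864)), np.int32(339))
[ 0.80011246  0.06399051 -0.14551882  1.42703615  0.00663753  1.65047912
 -1.09246501]
```

Request:
arm_command(moves=[1.1, -3.25, 0.3, 0, 1.1, -3.25, 0.3, 0, 1.1, -3.25, 0.3, 0, 1.1, -3.25, 0.3, 0, 1.1, -3.25, 0.3, 0, 1.1, -3.25, 0.3, 0, 1.1, -3.25, 0.3, 0, 1.1, -3.25, 0.3, 0, 0, 0, 2.0, 0, 0, 0, 2.0, 0, 0, 0, 0, 0, 0, 0, 0, 0])

```text
time: 2.25
ee_pos: [0.5068, -0.121, 0.2932]
eef_rot: [0.996, -0.093, -0.001, -0.0]
ft_force: [-0.1, 0.3, 1.1]
width: 0.0521
grip_force: 0.0
```

```bash
python3 - <<'E'
from h import *
s=snap('scene');t=snap('top'); togo(STUD)
a=cv2.resize(t[140:260,270:400,::-1],None,fx=4,fy=4,interpolation=cv2.INTER_CUBIC)
b=cv2.resize(s[60:180,190:260,::-1],None,fx=4,fy=4,interpolation=cv2.INTER_CUBIC)
cv2.imwrite('pics/e.png',np.clip(np.hstack([a,b])*1.6,0,255).astype(np.uint8))
E
```

```text
yaw -10.69586527554923 pos [ 0.50766207 -0.12118771  0.29482653] t 2.35 F [ 1.06932344 -0.42767561  0.67850032]
togo tool cm [-0.01162164 -0.22170864  3.08260686]
```

View pics/e.png

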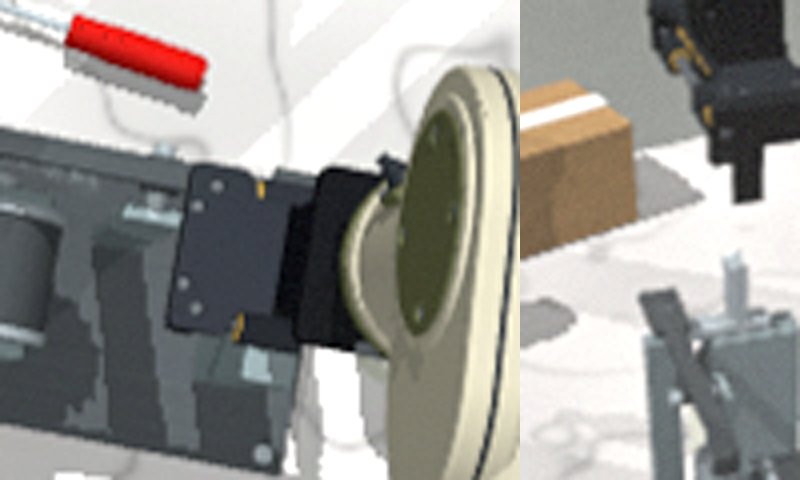

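The gripper is over the stud: in the scene crop the near finger is at (748,200) above the stud top at (735,258). Next I'll descend, grip and draw the bolt.

Request:
arm_command(moves=[0, -0.2, 2.0, 0, 0, 0, 2.0, 0, 0, 0, 1.0, 0, 0, 0, 0.8, 0, 0, 0, 0, 0, 0, 0, 0, 0])

```text
time: 2.85
ee_pos: [0.508, -0.1189, 0.2364]
eef_rot: [0.996, -0.093, 0.0, 0.0]
ft_force: [0.0, 0.8, 0.9]
width: 0.0526
grip_force: 0.0
```

Request:
arm_command(moves=[0, 0, 0, 0, 0, 0, 0, 0, 0, 0, 0, 0, 0, 0, 0, 0, 0, 0, 0, 0, 0, 0, 0, 0], fingers=5)

```text
time: 3.35
ee_pos: [0.5078, -0.1187, 0.2357]
eef_rot: [0.996, -0.093, 0.0, 0.0]
ft_force: [0.1, -0.9, -0.0]
width: 0.0199
grip_force: 0.0
```

Request:
arm_command(moves=[0, 0, 0, 0, 0, 0, 0, 0, 0, 0, 0, 0, -0.4, 0, 0, 0, -0.4, 0, 0, 0, -0.4, 0, 0, 0, -0.4, 0, 0, 0, -0.4, 0, 0, 0, -0.4, 0, 0, 0])

```text
time: 4.1
ee_pos: [0.4837, -0.1142, 0.2357]
eef_rot: [0.996, -0.093, 0.0, 0.0]
ft_force: [0.4, 0.5, 0.7]
width: 0.0044
grip_force: 0.0
```

```bash
python3 - <<'E'
from h import *
s=snap('scene');t=snap('top'); togo(STUD)
a=cv2.resize(t[140:260,280:380,::-1],None,fx=4,fy=4,interpolation=cv2.INTER_CUBIC)
b=cv2.resize(s[80:200,200:290,::-1],None,fx=4,fy=4,interpolation=cv2.INTER_CUBIC)
cv2.imwrite('pics/f.png',np.clip(np.hstack([a,b])*1.6,0,255).astype(np.uint8))
E
```

```text
yaw -10.6532205282288 pos [ 0.4836941  -0.11421978  0.23578877] t 4.2 F [ 1.68681539 -0.3847638   0.47131509]
togo tool cm [ 2.47812922  0.02153905 -2.82018045]
```

View pics/f.png

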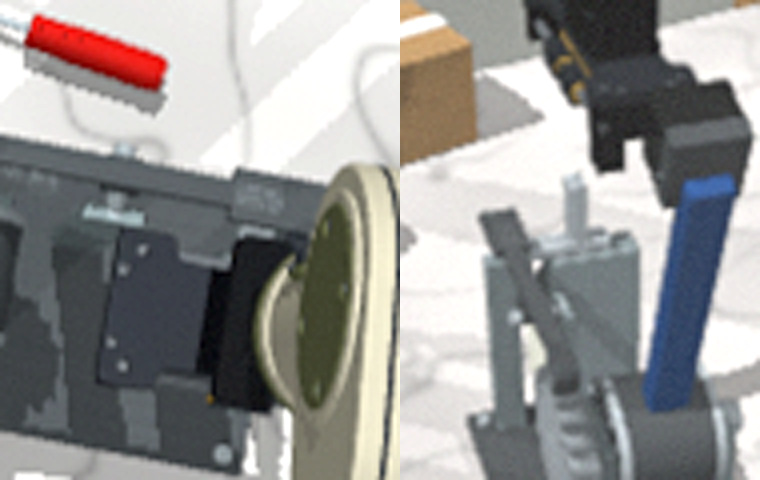

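```bash
python3 - <<'E'
from h import *
p=r.read_state()['ee_pos']; q=proj('scene',p); print('TCP px',q,'crop',(q-[200,80]+.375)*4)
for n,z in(('stud',STUD),('tail',TAIL)): q=proj('scene',z);print(n,q,(q-[200,80]+.375)*4)
q=proj('top',p+[0,0,.07]);print('body top',q,(q-[280,140]+.375)*4)
E
```

```text
TCP px [250.81769384 131.05321194] crop [204.77077537 205.71284778]
stud [242.89511651 124.33336985] [173.08046603 178.8334794 ]
tail [224.16207177 134.45603713] [ 98.14828709 219.32414853]
body top [347.85194094 224.69022337] [272.90776375 340.26089347]
```

```bash
python3 - <<'E'
from h import *
p=np.array([.2625,-.5668,.1868]); m=R.from_quat([ 9.76573072e-01,  2.15185100e-01, -1.8e-4, -6.1e-4]).as_matrix()
for s in(-1,1): print(proj('scene',p+m[:,1]*s*.05)/.64, proj('scene',p+m[:,1]*s*.05-m[:,2]*.03)/.64)
st=r.read_state();m=R.from_quat(st['eef_rot']).as_matrix();p=st['ee_pos']
# body edge corners at 70mm and 110 mm behind TCP, in the top crop
for h in(.07,.11,.15):
  for s in(-1,1): print(h,(proj('top',p-m[:,2]*h-m[:,1]*.095+m[:,0]*s*.0375)-[280,140]+.375)*4)
print(st['width'])
E
```

```text
[401.63932159 124.87610181] [401.65976732 113.96291183]
[372.07754032 115.44190369] [371.73898636 104.73280757]
0.07 [ 75.83049024 380.11878921]
0.07 [100.88020341 234.35512146]
0.11 [ 84.80413666 380.045153  ]
0.11 [110.86256894 228.08178333]
0.15 [ 94.58040422 379.96493062]
0.15 [121.73187615 221.25105376]
0.004236292152463447
```

In picture f the stud at (573,178) and tail at (498,219) project exactly where I expected. The shut fingertips, seen at (607,165), sit about 27 mm higher than the reported TCP would put them, at (605,206). That is why the grip closed above the stud. I'll go back, open and descend lower while watching the force.

Request:
arm_command(moves=[0, 0, -2, 0, 0, 0, -1.5, 0, 0.8, 0, 0, 0, 0.8, 0, 0, 0, 0.85, 0, 0, 0, 0, 0, 0, 0, 0, 0, 0, 0, 0, 0, 2, 0, 0, 0, 1.5, 0, 0, 0, 0, 0], fingers=60)

```text
time: 5.03
ee_pos: [0.5065, -0.1185, 0.2322]
eef_rot: [0.996, -0.093, -0.003, -0.0]
ft_force: [-0.7, -0.5, -0.8]
width: 0.0513
grip_force: 0.0
```

```bash
python3 - <<'E'
from h import *
togo(STUD); s=snap('scene')
g=cv2.cvtColor(s,cv2.COLOR_RGB2GRAY)
print('\n'.join(' '.join('%3d'%x for x in row) for row in g[104:140,228:264]))
m=R.from_quat(r.read_state()['eef_rot']).as_matrix();p=r.read_state()['ee_pos']
for k in(-.03,.03): print(proj('scene',p+m[:,1]*k))
E
```

```text
yaw -10.64198481003437 pos [ 0.50648583 -0.11850786  0.23223073] t 5.0333 F [-0.74252855 -0.53347199 -0.82052745]
togo tool cm [ 0.14173393  0.01962494 -3.17769411]
107 107 127 142 163 137  73  38  37  38  42  41  40  50  54  50  41  44  54  50  46  44  42  42  40  38  39  43  36  38  37  38  34  34  35  36
108 107 106 111 152 148  86  39  37  37  35  39  42  47  49  45  40  42  48  43  43  37  38  36  35  35  37  37  38  37  38  34  35  35  37  37
109 108 108 109 128 138  90  39  35  39  33  36  43  38  40  41  39  36  39  38  40  36  38  38  36  36  35  36  35  33  37  34  32  33  32  34
107 106 110 106 110 108  73  36  32  43  48  41  38  37  37  39  37  33  37  35  35  34  35  36  37  33  32  33  31  30  31  26  31  31  26  33
108 107 106 108 105 102  67  30  34  71  63  39  38  36  36  33  35  34  33  35  31  35  32  33  29  31  25  29  30  27  29  27  25  29  31  30
107 107 106 103 103 100  79  49  42  73  64  36  30  33  33  34  30  34  28  29  30  29  29  29  25  26  25  31  28  28  25  30  28  27  31  35
106 103 103 103 103 102 125 102  54  63  62  40  30  26  27  29  26  30
[... 3604 characters left out ...]
 141 151 149 150 149 148 150 148 148 148 147 147 147 145 145 145 146
 58  62  88 126 144 144 145 144 140 136 136 141 144 118 101  97  92  91 110 127 131 129 130 142 152 151 150 150 149 151 147 147 149 147 148 147
 56  58  72 118 136 133 134 135 135 136 140 144 145 118 101  98  95  93  99  98  99  94  94 121 142 140 128 126 124 133 146 149 148 147 149 146
 66  65  64  95 121 130 131 130 132 139 146 138 129 113 101  95  93  92  90  83  83  84  85 109 114 100  84  84  84 106 138 150 148 146 149 148
 71  65  64  74 103 112 123 129 127 127 131 122 118 115 109  98  94  92  92  89 106 118 120 124  99  67  64  71  82  98 120 140 149 146 142 141
[246.19973888 137.87729907]
[240.75493649 127.90232214]
```

The numbers confirm it: both fingertips appear about 9.5 px (about 27 mm) above the reported TCP, with no sideways offset. I'll descend 2.4 cm further.

Request:
arm_command(moves=[0.1, 0, 0.8, 0, 0, 0, 0.8, 0, 0, 0, 0.5, 0, 0, 0, 0, 0, 0, 0, 0, 0])

```text
time: 5.5
ee_pos: [0.5091, -0.1189, 0.2144]
eef_rot: [0.996, -0.093, -0.0, 0.0]
ft_force: [0.0, -0.3, 0.3]
width: 0.0521
grip_force: 0.0
```

Request:
arm_command(moves=[0, 0, 0, 0, 0, 0, 0, 0, 0, 0, 0, 0, 0, 0, 0, 0, 0, 0, 0, 0, 0, 0, 0, 0, 0, 0, 0, 0, 0, 0, 0, 0, 0, 0, 0, 0], fingers=5)

```text
time: 6.25
ee_pos: [0.5094, -0.1188, 0.2146]
eef_rot: [0.996, -0.093, 0.0, -0.0]
ft_force: [0.7, 0.3, 0.7]
width: 0.0203
grip_force: 8.0
```

Gripped: 20.3 mm opening at 8 N. Now I'll draw the bolt.

Request:
arm_command(moves=[-0.4, 0, 0, 0, -0.4, 0, 0, 0, -0.4, 0, 0, 0, -0.4, 0, 0, 0, -0.4, 0, 0, 0, -0.4, 0, 0, 0, -0.4, 0, 0, 0, -0.4, 0, 0, 0, -0.4, 0, 0, 0, 0, 0, 0, 0, 0, 0, 0, 0])

```text
time: 7.17
ee_pos: [0.4731, -0.1117, 0.2146]
eef_rot: [0.996, -0.093, -0.001, -0.0]
ft_force: [-1.2, 6.0, 3.1]
width: 0.0201
grip_force: 8.0
```

```bash
python3 - <<'E'
from h import *
togo(STUD-XD*.036); s=snap('scene');t=snap('top'); print(drum())
b=cv2.resize(s[90:190,200:280,::-1],None,fx=6,fy=6,interpolation=cv2.INTER_CUBIC)
cv2.imwrite('pics/g.png',np.clip(b*1.6,0,255).astype(np.uint8))
E
```

```text
yaw -10.62607546996191 pos [ 0.4730974  -0.11167234  0.21460759] t 7.1667 F [-1.2367752   5.99301873  3.14086625]
togo tool cm [-0.04122916  0.06741767 -4.93921085]
(np.float64(1.1808352046849864), (np.float64(0.06574457202728475), np.float64(0.30995877709738584)), np.int32(449))
```

View pics/g.png

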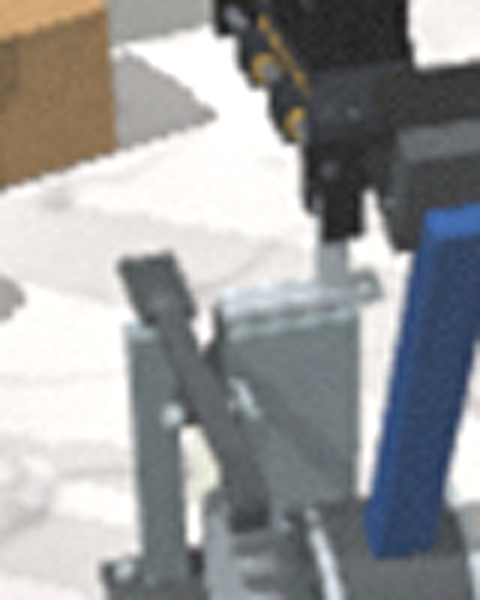

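Picture g shows the stud gripped and moved away from the tail, with the bolt bar sticking out at (375,285). I'll release it and move over the tail with the fingers shut.

Request:
arm_command(moves=[0, 0, 0, 0, 0, 0, 0, 0, 0, 0, 0, 0, 0, 0, -2, 0, 0, 0, -2, 0, 0, 0, -2, 0], fingers=50)

```text
time: 7.82
ee_pos: [0.4734, -0.1129, 0.275]
eef_rot: [0.996, -0.093, -0.001, 0.0]
ft_force: [0.2, 1.0, 1.2]
width: 0.0423
grip_force: 0.0
```

Request:
arm_command(moves=[2.3, 0.47, 0, 0, 2.3, 0.46, 0, 0, 2.3, 0.46, 0, 0, 2.25, 0.46, 0, 0, 0, 0, 0, 0, 0, 0, 1.5, 0, 0, 0, 1.5, 0, 0, 0, 1.5, 0, 0, 0, 0, 0, 0, 0, 0, 0], fingers=0)

```text
time: 8.65
ee_pos: [0.5596, -0.1476, 0.2293]
eef_rot: [0.996, -0.093, -0.001, 0.0]
ft_force: [0.8, 1.0, 0.8]
width: 0.0006
grip_force: 0.0
```

```bash
python3 - <<'E'
from h import *
togo(TAIL); s=snap('scene'); print(r.read_state()['width'],drum())
b=cv2.resize(s[90:190,200:280,::-1],None,fx=6,fy=6,interpolation=cv2.INTER_CUBIC)
cv2.imwrite('pics/i.png',np.clip(b*1.6,0,255).astype(np.uint8))
E
```

```text
yaw -10.66808392004091 pos [ 0.55964175 -0.14764481  0.22926105] t 8.65 F [0.75724291 1.02464992 0.81447856]
togo tool cm [-0.02567739 -0.06079018  0.12612018]
0.0006958023598981935 (np.float64(1.1789298114654336), (np.float64(0.06527079433429044), np.float64(0.3079494565681312)), np.int32(468))
```

View pics/i.png

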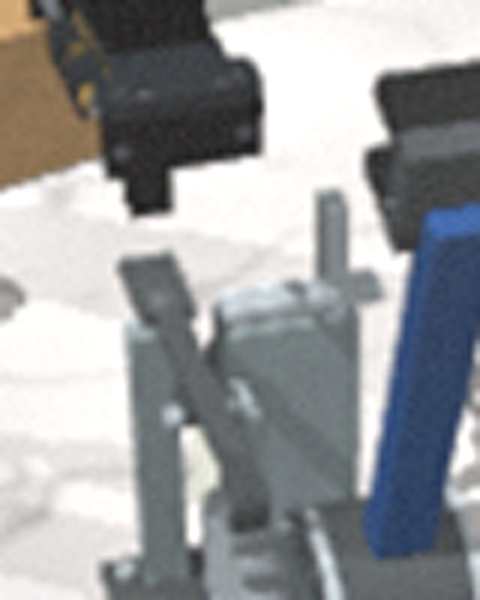

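Picture i shows the shut fingers at (150,212) above the tail pad at (155,270), with the stud at (330,195) standing drawn out. I'll descend.

Request:
arm_command(moves=[0, 0, 1.2, 0, 0, 0, 0.8, 0, 0, 0, 0.4, 0, 0, 0, 0, 0, 0, 0, 0, 0])

```text
time: 9.17
ee_pos: [0.5602, -0.1473, 0.2053]
eef_rot: [0.996, -0.093, -0.0, -0.0]
ft_force: [-0.2, 0.4, 0.8]
width: 0.0002
grip_force: 0.0
```

Request:
arm_command(moves=[0, 0, 0.2, 0, 0, 0, 0.2, 0, 0, 0, 0, 0])

```text
time: 9.42
ee_pos: [0.5603, -0.1474, 0.2013]
eef_rot: [0.996, -0.093, -0.0, 0.0]
ft_force: [0.8, -0.1, 0.2]
width: 0.0004
grip_force: 0.0
```

Request:
arm_command(moves=[0, 0, 0.2, 0, 0, 0, 0.2, 0, 0, 0, 0, 0])

```text
time: 9.67
ee_pos: [0.5602, -0.1474, 0.1971]
eef_rot: [0.996, -0.093, -0.0, 0.0]
ft_force: [-0.1, -0.2, -0.5]
width: 0.0005
grip_force: 0.0
```

Request:
arm_command(moves=[0, 0, 0.2, 0, 0, 0, 0.2, 0, 0, 0, 0, 0])

```text
time: 9.92
ee_pos: [0.5604, -0.1474, 0.1932]
eef_rot: [0.996, -0.093, -0.0, 0.0]
ft_force: [-0.4, -0.2, -0.1]
width: 0.0009
grip_force: 0.0
```

Request:
arm_command(moves=[0, 0, 0.2, 0, 0, 0, 0.2, 0, 0, 0, 0, 0])

```text
time: 10.17
ee_pos: [0.5604, -0.148, 0.19]
eef_rot: [0.996, -0.093, 0.0, 0.0]
ft_force: [-2.4, -1.4, 4.7]
width: 0.0005
grip_force: 2.3
```

Request:
arm_command(moves=[0, 0, 0.2, 0, 0, 0, 0.2, 0, 0, 0, 0, 0])

```text
time: 10.42
ee_pos: [0.5603, -0.1487, 0.1861]
eef_rot: [0.996, -0.093, 0.0, 0.001]
ft_force: [-3.1, -2.4, 5.4]
width: 0.0004
grip_force: 2.6
```

Request:
arm_command(moves=[0, 0, 0.2, 0, 0, 0, 0.2, 0, 0, 0, 0, 0])

```text
time: 10.67
ee_pos: [0.5603, -0.149, 0.1819]
eef_rot: [0.996, -0.094, 0.0, 0.001]
ft_force: [-1.7, -4.2, 4.4]
width: 0.0002
grip_force: 2.5
```

```bash
python3 -c "
from h import *
print(drum()); togo(TAIL)"
```

```text
(np.float64(1.1710122971669934), (np.float64(0.06936491276362008), np.float64(0.31416228464448825)), np.int32(508))
yaw -10.723820269309632 pos [ 0.56033961 -0.14885326  0.18199153] t 10.7167 F [-1.47127254 -3.72840203  3.62653925]
togo tool cm [-0.1129969  -0.15893506 -4.60121269]
```

Request:
arm_command(moves=[0, 0, 0.2, 0, 0, 0, 0.2, 0, 0, 0, 0.2, 0, 0, 0, 0, 0])

```text
time: 11.05
ee_pos: [0.5605, -0.1478, 0.1753]
eef_rot: [0.996, -0.093, 0.0, 0.0]
ft_force: [1.0, -4.6, 4.4]
width: 0.0008
grip_force: 2.8
```

Request:
arm_command(moves=[0, 0, 0.2, 0, 0, 0, 0, 0, 0, 0, 0, 0])

```text
time: 11.3
ee_pos: [0.5605, -0.1478, 0.1736]
eef_rot: [0.996, -0.093, 0.0, 0.0]
ft_force: [-0.6, -6.6, 4.7]
width: 0.0007
grip_force: 2.9
```

```bash
python3 -c "
from h import *
print(drum()); togo(TAIL)"
```

```text
(np.float64(1.1333088432833056), (np.float64(0.07229091216830333), np.float64(0.3045619610089563)), np.int32(407))
yaw -10.662803264355544 pos [ 0.5605084  -0.14780644  0.17367926] t 11.35 F [-0.40743279 -5.9245822   5.41893657]
togo tool cm [-0.11134329 -0.05777886 -5.43216054]
```

The drum is turning, and a light 5 N holds the pawl clear. I'll hold and watch.

Request:
arm_command(moves=[0, 0, 0, 0, 0, 0, 0, 0, 0, 0, 0, 0, 0, 0, 0, 0, 0, 0, 0, 0, 0, 0, 0, 0])

```text
time: 11.85
ee_pos: [0.5605, -0.1479, 0.1737]
eef_rot: [0.996, -0.093, 0.0, 0.0]
ft_force: [-0.9, -5.6, 3.8]
width: 0.0004
grip_force: 2.9
```

```bash
python3 -c "
from h import *
print(drum()); togo(TAIL)"
```

```text
(np.float64(1.0861468730703205), (np.float64(0.08106310255756993), np.float64(0.3039558168110028)), np.int32(364))
yaw -10.663998581421849 pos [ 0.56052119 -0.14780462  0.17372556] t 11.9 F [-0.78097277 -5.11890552  3.46139299]
togo tool cm [-0.1122772  -0.05745916 -5.42753588]
```

Request:
arm_command(moves=[0, 0, 0, 0, 0, 0, 0, 0, 0, 0, 0, 0, 0, 0, 0, 0, 0, 0, 0, 0, 0, 0, 0, 0, 0, 0, 0, 0, 0, 0, 0, 0, 0, 0, 0, 0])

```text
time: 12.65
ee_pos: [0.5605, -0.1478, 0.1737]
eef_rot: [0.996, -0.093, 0.0, 0.0]
ft_force: [0.1, -5.4, 4.9]
width: 0.0005
grip_force: 2.9
```

```bash
python3 -c "
from h import *
print(drum()); togo(TAIL)"
```

```text
(np.float64(1.0017688848884254), (np.float64(0.09476088163793173), np.float64(0.29815710505328485)), np.int32(305))
yaw -10.660481956463068 pos [ 0.56052931 -0.14780956  0.17374216] t 12.7 F [-1.1448624  -5.49638895  5.02007448]
togo tool cm [-0.11289994 -0.05745028 -5.42588591]
```

Request:
arm_command(moves=[0, 0, 0, 0, 0, 0, 0, 0, 0, 0, 0, 0, 0, 0, 0, 0, 0, 0, 0, 0, 0, 0, 0, 0, 0, 0, 0, 0, 0, 0, 0, 0, 0, 0, 0, 0, 0, 0, 0, 0, 0, 0, 0, 0, 0, 0, 0, 0])

```text
time: 13.7
ee_pos: [0.5605, -0.1478, 0.1737]
eef_rot: [0.996, -0.093, 0.0, 0.0]
ft_force: [-0.1, -5.0, 4.8]
width: 0.0004
grip_force: 2.9
```

```bash
python3 -c "
from h import *
print(drum()); togo(TAIL)"
```

```text
(np.float64(0.8429267955404691), (np.float64(0.12252341463837767), np.float64(0.2874986525365998)), np.int32(236))
yaw -10.6630041927189 pos [ 0.56050082 -0.14782684  0.17371535] t 13.75 F [-0.52122312 -4.94008287  4.54245001]
togo tool cm [-0.1109024  -0.05972024 -5.42855567]
```

Request:
arm_command(moves=[0, 0, 0, 0, 0, 0, 0, 0, 0, 0, 0, 0, 0, 0, 0, 0, 0, 0, 0, 0, 0, 0, 0, 0, 0, 0, 0, 0, 0, 0, 0, 0])

```text
time: 14.42
ee_pos: [0.5605, -0.1478, 0.1737]
eef_rot: [0.996, -0.093, 0.0, 0.0]
ft_force: [-0.1, -5.9, 3.8]
width: 0.0006
grip_force: 2.9
```

```bash
python3 -c "
from h import *
print(drum()); togo(TAIL)"
```

```text
(np.float64(0.6898007846215115), (np.float64(0.1332612004839398), np.float64(0.25994065610620387)), np.int32(199))
yaw -10.6647515308437 pos [ 0.56052589 -0.14781498  0.17371542] t 14.4667 F [ 0.52701464 -5.31978361  4.42662214]
togo tool cm [-0.11293106 -0.05831597 -5.42855092]
```

Request:
arm_command(moves=[0, 0, 0, 0, 0, 0, 0, 0, 0, 0, 0, 0, 0, 0, 0, 0, 0, 0, 0, 0, 0, 0, 0, 0, 0, 0, 0, 0, 0, 0, 0, 0])

```text
time: 15.13
ee_pos: [0.5605, -0.1478, 0.1737]
eef_rot: [0.996, -0.093, 0.0, 0.0]
ft_force: [-0.3, -5.4, 4.8]
width: 0.0006
grip_force: 2.9
```

```bash
python3 -c "
from h import *
print(drum()); togo(TAIL)
im=snap('scene')
cv2.imwrite('pics/j.png',cv2.resize(np.clip(im[80:220,200:300,::-1]*1.6,0,255).astype(np.uint8),None,fx=4,fy=4))"
```

```text
(np.float64(0.5440754060696623), (np.float64(0.10328824264744244), np.float64(0.2124876292985598)), np.int32(213))
yaw -10.663260707834846 pos [ 0.56052093 -0.14781038  0.17373214] t 15.1833 F [-0.59442285 -5.55278168  5.60116861]
togo tool cm [-0.11229643 -0.05778702 -5.42688176]
```

View pics/j.png

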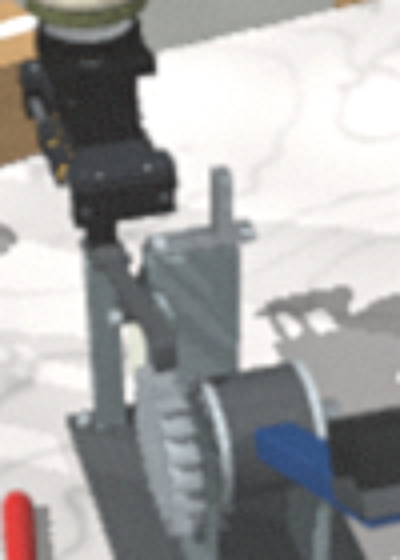

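```bash
python3 -c "
from h import *
im=cv2.imread('pics/j.png')
for th in (.6,.5,.4,.3,.2,.1,0):
  e=YD*np.cos(th)+np.array([0,0,1])*np.sin(th); n=-YD*np.sin(th)+np.array([0,0,1])*np.cos(th)
  print(th,[np.round((proj('scene',O+[0,0,.15]+.3*e-.011*n+k*XD)-[200,80])*4) for k in(-.015,.015)],'top at .10',np.round((proj('scene',O+[0,0,.15]+.1*e+.011*n)-[200,80])*4))
s=snap('scene'); cv2.imwrite('pics/k.png',cv2.resize(np.clip(s[100:240,220:360,::-1]*1.6,0,255).astype(np.uint8),None,fx=4,fy=4)); togo(TAIL)
"
```

```text
0.6 [array([422., 487.]), array([370., 498.])] top at .10 [282. 425.]
0.5 [array([429., 540.]), array([377., 552.])] top at .10 [285. 440.]
0.4 [array([433., 591.]), array([382., 603.])] top at .10 [287. 454.]
0.3 [array([435., 638.]), array([385., 651.])] top at .10 [289. 469.]
0.2 [array([435., 682.]), array([385., 694.])] top at .10 [291. 483.]
0.1 [array([433., 720.]), array([384., 732.])] top at .10 [291. 496.]
0 [array([428., 753.]), array([381., 766.])] top at .10 [292. 509.]
yaw -10.659663408971817 pos [ 0.5605356  -0.14782906  0.17374075] t 15.2833 F [-0.17586525 -4.93289467  5.55550511]
togo tool cm [-0.11388958 -0.05930971 -5.4260271 ]
```

View pics/k.png

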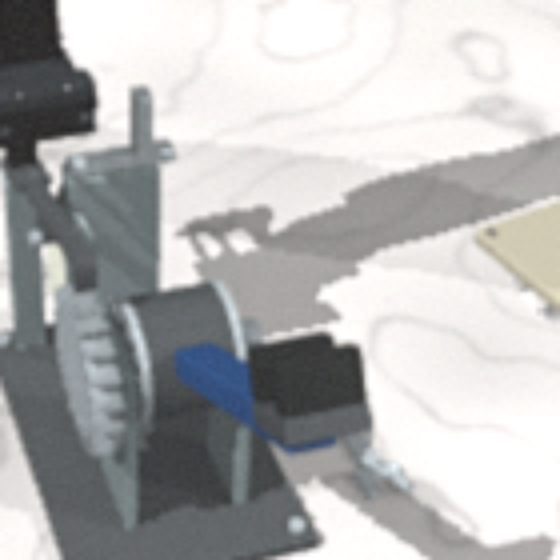

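Picture k shows the bar's lower end edge at about (290–335, 450–440), which puts the drum at about 0.54 rad. About 1.5 s remain.

Request:
arm_command(moves=[0, 0, 0, 0, 0, 0, 0, 0, 0, 0, 0, 0, 0, 0, 0, 0, 0, 0, 0, 0, 0, 0, 0, 0, 0, 0, 0, 0, 0, 0, 0, 0, 0, 0, 0, 0, 0, 0, 0, 0, 0, 0, 0, 0])

```text
time: 16.2
ee_pos: [0.5605, -0.1478, 0.1737]
eef_rot: [0.996, -0.093, 0.0, 0.0]
ft_force: [-0.3, -5.2, 5.3]
width: 0.0005
grip_force: 2.9
```

```bash
cat > dr.py <<'E'
from h import *
im=snap('scene'); h=cv2.cvtColor(im,cv2.COLOR_RGB2HSV)
m=cv2.inRange(h,(105,110,25),(130,255,255)); m[:,:240]=0;m[:,325:]=0;m[:110]=0;m[330:]=0
ys,xs=np.nonzero(m); k=ys>=ys.max()-3; print('low',ys.max(),xs[k].mean(),len(ys),r.read_state()['time'])
for th in np.arange(.6,-.35,-.05):
  e=YD*np.cos(th)+np.array([0,0,1])*np.sin(th); n=-YD*np.sin(th)+np.array([0,0,1])*np.cos(th)
  print(round(th,2),np.round(max(proj('scene',O+[0,0,.15]+.3*e-.011*n+k*XD)[1] for k in(-.015,.015))),end='; ')
print(drum())
E
python3 dr.py
```

```text
low 227 284.4 428 16.25
0.6 205.0; 0.55 211.0; 0.5 218.0; 0.45 224.0; 0.4 231.0; 0.35 237.0; 0.3 243.0; 0.25 248.0; 0.2 253.0; 0.15 258.0; 0.1 263.0; 0.05 267.0; -0.0 271.0; -0.05 275.0; -0.1 278.0; -0.15 281.0; -0.2 284.0; -0.25 286.0; -0.3 288.0; (np.float64(0.29754195982606824), (np.float64(0.1312647591831118), np.float64(0.19025168773798407)), np.int32(415))
```

The estimates say 0.22–0.31 rad, so I'll release now.

Request:
arm_command(moves=[0, 0, 0, 0, 0, 0, -3.5, 0, 0, 0, -2.5, 0, 0, 0, 0, 0, 0, 0, 0, 0, 0, 0, 0, 0], fingers=0)

```text
time: 16.8
ee_pos: [0.56, -0.1463, 0.2325]
eef_rot: [0.996, -0.092, -0.001, -0.001]
ft_force: [-0.0, -0.8, -0.3]
width: 0.0003
grip_force: 0.0
```

```bash
python3 dr.py
```

```text
low 240 285.4 581 16.85
0.6 205.0; 0.55 211.0; 0.5 218.0; 0.45 224.0; 0.4 231.0; 0.35 237.0; 0.3 243.0; 0.25 248.0; 0.2 253.0; 0.15 258.0; 0.1 263.0; 0.05 267.0; -0.0 271.0; -0.05 275.0; -0.1 278.0; -0.15 281.0; -0.2 284.0; -0.25 286.0; -0.3 288.0; (np.float64(0.14675836830457448), (np.float64(0.14431261176986246), np.float64(0.1713324567390695)), np.int32(554))
```

Request:
arm_command(moves=[0, 0, 0, 0, 0, 0, 0, 0, 0, 0, 0, 0, 0, 0, 0, 0, 0, 0, 0, 0, 0, 0, 0, 0])

```text
time: 17.4
ee_pos: [0.5604, -0.1474, 0.2336]
eef_rot: [0.996, -0.093, 0.0, 0.0]
ft_force: [0.3, 0.1, -0.1]
width: 0.0005
grip_force: 0.0
```

```bash
python3 dr.py; python3 -c "
from h import *
s=snap('scene'); cv2.imwrite('pics/l.png',cv2.resize(np.clip(s[100:260,210:350,::-1]*1.6,0,255).astype(np.uint8),None,fx=3.7,fy=3.7)); print(drum())
"
```

```text
low 244 286.0 622 17.45
0.6 205.0; 0.55 211.0; 0.5 218.0; 0.45 224.0; 0.4 231.0; 0.35 237.0; 0.3 243.0; 0.25 248.0; 0.2 253.0; 0.15 258.0; 0.1 263.0; 0.05 267.0; -0.0 271.0; -0.05 275.0; -0.1 278.0; -0.15 281.0; -0.2 284.0; -0.25 286.0; -0.3 288.0; (np.float64(0.11431155735303145), (np.float64(0.1469970276513767), np.float64(0.16687703475697013)), np.int32(596))
(np.float64(0.1123165254704816), (np.float64(0.14593739425870111), np.float64(0.16646045556627942)), np.int32(595))
```

View pics/l.png

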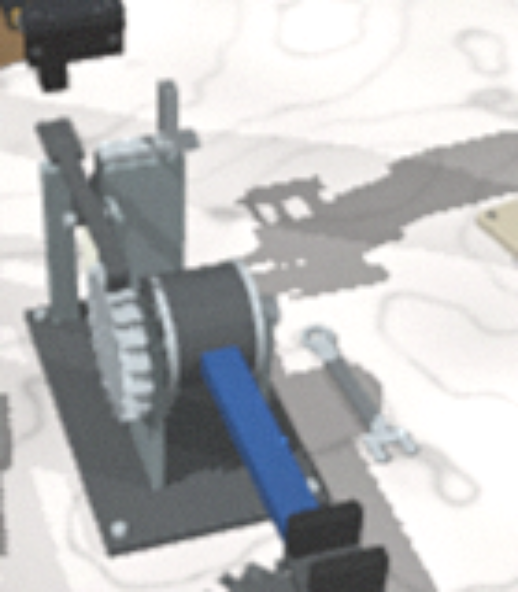

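Picture l shows the arm level and at rest with the pads upright, the pawl hook down on the wheel, and the stud at (167,90) still drawn. The drum estimate is steady at about 0 once the top-surface bias is allowed for. Now I'll bring the bolt home.

Request:
arm_command(moves=[0, 0, -2.1, 0, 0, 0, -2.1, 0, -2.3, -0.47, 0, 0, -2.3, -0.47, 0, 0, -2.3, -0.47, 0, 0, -2.3, -0.47, 0, 0, 0, 0, 0, 0, 0, 0, 0, 0, 0, 0, 0, 0], fingers=55)

```text
time: 18.35
ee_pos: [0.4738, -0.1123, 0.2758]
eef_rot: [0.996, -0.093, 0.0, 0.0]
ft_force: [0.2, -0.0, -0.1]
width: 0.0461
grip_force: 0.0
```

```bash
python3 -c "
from h import *
print(drum()); togo([.4731,-.1120,.2146])"
```

```text
(np.float64(0.11459850818519544), (np.float64(0.1464703871320889), np.float64(0.16685915529524864)), np.int32(590))
yaw -10.662104698866703 pos [ 0.47394726 -0.11225315  0.27551015] t 18.4 F [-0.43214056  0.11054727  0.03301311]
togo tool cm [-0.08943489 -0.009003    6.09099328]
```

Request:
arm_command(moves=[-0.1, 0, 2, 0, 0, 0, 2, 0, 0, 0, 1.5, 0, 0, 0, 0.6, 0, 0, 0, 0, 0])

```text
time: 18.82
ee_pos: [0.4721, -0.1117, 0.213]
eef_rot: [0.996, -0.093, -0.001, -0.0]
ft_force: [-0.6, 0.3, -0.2]
width: 0.0476
grip_force: 0.0
```

Request:
arm_command(moves=[0, 0, 0, 0, 0, 0, 0, 0, 0, 0, 0, 0, 0, 0, 0, 0, 0, 0, 0, 0, 0, 0, 0, 0, 0, 0, 0, 0, 0, 0, 0, 0, 0, 0, 0, 0], fingers=5)

```text
time: 19.57
ee_pos: [0.4728, -0.1115, 0.215]
eef_rot: [0.996, -0.093, 0.0, -0.0]
ft_force: [-0.3, 2.1, 4.5]
width: 0.0199
grip_force: 8.0
```

Request:
arm_command(moves=[0.4, 0, 0, 0, 0.4, 0, 0, 0, 0.4, 0, 0, 0, 0.4, 0, 0, 0, 0.4, 0, 0, 0, 0.4, 0, 0, 0, 0.4, 0, 0, 0, 0.4, 0, 0, 0, 0.3, 0, 0, 0, 0, 0, 0, 0])

```text
time: 20.4
ee_pos: [0.5075, -0.1185, 0.215]
eef_rot: [0.996, -0.093, 0.0, 0.0]
ft_force: [0.7, 1.2, 5.3]
width: 0.0197
grip_force: 8.0
```

Request:
arm_command(moves=[0.1, 0, 0, 0, 0.1, 0, 0, 0, 0, 0, 0, 0, 0, 0, 0, 0])

```text
time: 20.73
ee_pos: [0.509, -0.1187, 0.215]
eef_rot: [0.996, -0.093, 0.0, 0.0]
ft_force: [-2.5, 1.5, 5.8]
width: 0.0198
grip_force: 8.0
```

Request:
arm_command(moves=[0.1, 0, 0, 0, 0.1, 0, 0, 0, 0, 0, 0, 0, 0, 0, 0, 0])

```text
time: 21.07
ee_pos: [0.5098, -0.1189, 0.2146]
eef_rot: [0.996, -0.093, -0.001, 0.0]
ft_force: [-7.0, 2.7, 7.5]
width: 0.0198
grip_force: 8.0
```

The force is rising against the stop at the original home position, so I'll release and withdraw.

Request:
arm_command(moves=[0, 0, 0, 0, 0, 0, 0, 0, 0, 0, 0, 0, 0, 0, 0, 0, 0, 0, -2, 0, 0, 0, -2.5, 0, 0, 0, -2.5, 0, 0, 0, -2.5, 0, 0, 0, -2.5, 0, 0, 0, 0, 0], fingers=55)

```text
time: 21.9
ee_pos: [0.5124, -0.1191, 0.3394]
eef_rot: [0.996, -0.093, 0.003, 0.001]
ft_force: [0.9, 1.3, 0.2]
width: 0.0479
grip_force: 0.0
```

```bash
python3 -c "
from h import *
s=snap('scene'); cv2.imwrite('pics/m.png',cv2.resize(np.clip(s[60:260,210:350,::-1]*1.6,0,255).astype(np.uint8),None,fx=3,fy=3)); print(drum()); togo(STUD); print((proj('scene',STUD)-[210,60])*3)
"
```

```text
(np.float64(0.11379013898471953), (np.float64(0.14692400532316321), np.float64(0.16679103683172303)), np.int32(588))
yaw -10.648396422894042 pos [ 0.51123197 -0.11905518  0.33507239] t 22.0 F [-0.30773297 -0.44879104 -0.53261189]
togo tool cm [-0.33013764  0.05300212  7.10672457]
[ 98.68534952 193.00010955]
```

View pics/m.png

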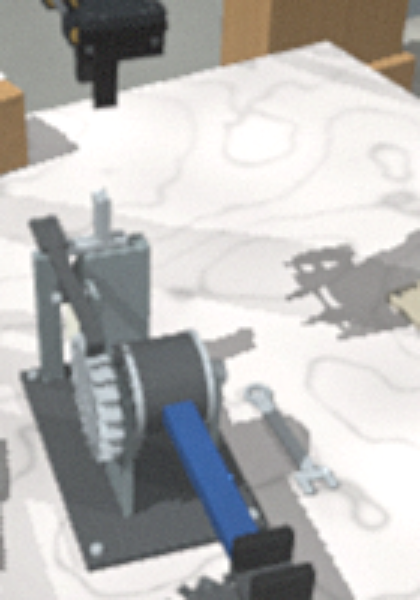

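The stud top is back at its home pixel (99,193), the arm is level and still, the pawl is down and the gripper is clear. I'll hand the job in.

```bash
python3 -c "
from bench import r
print(r.close_job())"
```

```text
the job is handed in; nothing more can be done
None
```

I've handed the job in at about 22 s: the last picture shows the lift arm level and held by the pawl, the bolt home under the tail and the gripper clear; the loose items were not approached, but their positions were not re-measured at the end.

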